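Brush out a tube box body and show it to the inspection camera

TASK

Brush out the tall cardboard tube that stands on the green belt: take the round brush from its steel pot, run it inside the tube down to the belt and back up to the tube's mouth twice, and stand the brush back in the pot. Then pick up the tube and present it in the air to the inspection camera: lower end squarely facing the lens, centred on it, 100 mm in front of the ring light. Finish while holding the tube still there, and leave everything else where it is.

Things in the scene. Friction and masses are not known exactly. Their poses are not given: they have to be found in the camera images.
- tube: the wall of a tall round box: a plain grey-board tube, 64 mm outside, 58 mm bore, 110 mm tall, about 50 g, open at both ends, standing upright and loose on the green belt (belt surface 6 mm above the bench top), the only thing this tall on the belt. Origin: centre of its lower end; z up its axis. Places on the belt are swapped among it, the short tube and a square box.
- brush: round brush, 200 mm long, about 70 g, standing loose in its pot, bristles down. From below: cream bristle head 75 mm long, 54 mm across (outer 7 mm gives way; solid core 40 mm across with a flat end), thin steel stem, round wooden handle 22 mm thick from 120 to 185 mm above the bristle end. Origin: centre of the bristle end; z up to the handle.
- pot: the brush's pot: open steel cup fixed to the white ledge beyond the belt, 72 mm outside, 66 mm bore, 75 mm tall, inner floor 5 mm up, on a 92 mm foot plate 4 mm thick. Origin: centre of its underside on the bench top; z up. It stands on the left or right half of the ledge, the camera on the other half.
- camera: stand of the inspection camera, fixed to the ledge: aluminium plate 100 x 110 mm and yoke, tilt axis 75 mm above the bench top. Origin: centre of the plate's underside. The black head in the yoke (camera, lens, ring light, 90 mm across; under 150 mm high) looks obliquely up, leaning 20 to 37 degrees from vertical to the stand's -x side (the robot's side, give or take 23 degrees).
- ring_light (a point): centre of the ring light's white front face (90 mm across), on the lens axis, 58 mm out from the tilt axis. Its z points out of the lens along the line of sight, up and towards the robot's side.
- short_tube: bystander: grey-board tube of the same 64 mm diameter but only 50 mm tall, loose on the belt. Origin: centre of its underside.
- box_mid: bystander: open square grey-board box 80 x 80 x 36 mm on a flat white paper wrap (a cross about 165 mm across), loose on the belt. Origin: centre of its underside.
- box_left: bystander: open square grey-board box 90 x 90 x 36 mm on its paper wrap, loose on the belt far to the left. Origin: centre of its underside.
- box_right: bystander: the same as the left one, far to the right. Origin: centre of its underside.
- disc_stack: bystander: stack of round board discs, 57 mm across, 32 mm tall, loose in the middle of the ledge. Origin: centre of its underside.
- glue_bottle: bystander: closed white bottle 52 mm across, 120 mm tall, loose in the middle of the ledge, farther back. Origin: centre of its underside.
- bone_folder: bystander: flat ivory-coloured creasing tool 160 x 24 x 5 mm lying on the ledge far to the left. Origin: centre of its underside.

How it is judged (in metres and radians):
On the way, in this order (a step that is already met when the one before it is completed fails the run):
1. the brush is down inside the standing tube (bristle end within 22 mm of the tube's lower end) (z of brush in the frame of tube between -0.01 and 0.022 m and horizontal distance between brush and tube below 0.025 m and angle between tube's own z axis and vertical below 0.15 rad and angle between brush's own z axis and vertical below 0.25 rad), for 0.05 s.
2. it is drawn up (bristle end more than 68 mm above the tube's lower end, still over the tube) (z of brush in the frame of tube above 0.068 m and horizontal distance between brush and tube below 0.025 m and angle between tube's own z axis and vertical below 0.15 rad and angle between brush's own z axis and vertical below 0.25 rad), for 0.05 s.
3. down inside a second time (all of step 1), for 0.05 s.
4. drawn up a second time (all of step 2), for 0.05 s.
5. the brush stands in its pot again, let go (horizontal distance between brush and pot below 0.025 m and z of brush in the frame of pot below 0.02 m and angle between brush's own z axis and vertical below 0.35 rad and contact force between brush and the fingers below 0.1 N), for 0.2 s.
At the end, for the whole second after the job is handed in: The gripper alone holds the tube still in the air: lower end 100 mm (+-15) in front of the ring light, within 14 mm of the lens axis in each direction across it, tube axis within 0.14 rad of the lens axis. The brush stands in its pot, let go (all of step 5 and z of tube in the frame of ring_light between 0.085 and 0.115 m and x of tube in the frame of ring_light between -0.014 and 0.014 m and y of tube in the frame of ring_light between -0.014 and 0.014 m and angle between the z axis of tube and the z axis of ring_light, either way round below 0.14 rad and height (world z) of tube above 0.12 m and contact force between tube and the fingers above 1 N and linear speed of tube below 0.02 m/s and angular speed of tube below 0.15 rad/s and contact force between tube and camera below 0.1 N and contact force between tube and pot below 0.1 N); the arm keeps its last pose, push and grip.
It fails at once if a bystander is pushed or carried off (more than 30 mm) (distance of any of short_tube, box_mid, box_left, box_right, disc_stack, glue_bottle, bone_folder from where it was at the start of the episode above 0.03 m).
It fails at once if the camera is knocked out of its setting (ring light moved more than 8 mm) (distance of ring_light from where it was at the start of the episode above 0.008 m).
It also fails if it takes over 58 s, if anything falls off the work surface, if the arm or the gripper's body presses on something with over 40 N, if the wrist force passes 120 N, or if a joint passes its speed limit or range.

ROBOT

A 6-joint arm with a two-finger parallel gripper is mounted at the origin on the work surface. World frame = base frame: x ahead of the robot, y to its left, z up, the work surface at z = 0. Lengths are in mm, angles in degrees, forces in N, time in s.
With the tool pointing down it reaches from about 300 to 850 mm from the base axis. Payload 4.2 kg.
Tool frame: the origin (TCP) lies midway between the tips of the shut fingers; the grasp point (between the pads) lies 19 mm behind it; z points along the fingers, y is the line along which they close (so a half turn about z gives the same grasp; the last joint's range is limited). The gripper opens to 91 mm and grips with 3 to 60 N. Pads are 32 mm wide; open, the fingers measure 118 mm over their backs; the gripper's body (76 mm by 178 mm) begins 60 mm behind the grasp point.
Start: joints at [-69.614, 18.312, 89.639, -0, 72.044, -1.146], TCP at [211.039, -534.889, 213.976] pointing down, gripper open.
Joint ranges: [-177.97, 177.97], [-48.28, 115.42], [12.27, 149.76], [-77.06, 257.06], [2.81, 150.46], [-146.56, 146.56]. Speed limits (degrees/s): [147.25, 147.25, 180, 180, 180, 180].

INTERFACE

Orientations are given as [roll, pitch, yaw] about the fixed x, y, z axes, in that order (R = Rz(yaw) Ry(pitch) Rx(roll)).
In Python, from workcell import env gives the robot as it stands.
- The arm moves only by the tool send_rows, never from a script. Its argument "steps" is a list that holds one entry, the list of rows, each a list of 5 numbers: the shift along the tool's x, y, z scaled (see below), then the turn about the tool's z scaled (see below), then the opening, from 0 (shut) to 1 (fully open). In form: [[[dx, dy, dz, yaw, fingers], ...]]. A call has 1 to 5 rows; each row shifts and turns the commanded pose from where the row before left it, along the tool's axes as they then stand; what a row does not reach is not made up. The controller multiplies each number of a shift by 0.04 m and each number of a turn by 0.12 rad. A row lasts 1/12 s, in which the tool goes at most 41.7 mm and 7.16 degrees, less where a joint would pass 70% of its speed; a pose out of reach is approached as far as the arm can. A call with a number of a shift or a turn outside -1 to 1 is refused whole. A call with a gripper value outside its range is refused whole. The fingers move at their own pace and stop on an object; "squeeze" is the grip in N (left out, the last holds). Time passes only in rows, so rows that do not move let the fingers close. It gives the time, the measured TCP pose, the force, the opening and the grip force at its end, in the units of the state.
- env.state(): the state, without advancing time (a new reading comes with each control period).
- env.grab_frame(name): name is "scene" or "top" or "wrist"; returns a dict with "pixels" (400x640x3 uint8, red, green, blue), "depth" (400x640 float32, mm along the optical axis (not along the pixel's ray), 0 where there is no reading), "intrinsics" (3x3 intrinsics, pixels), "cam_to_world" (4x4, takes a point from camera to world coordinates). Camera axes: x right, y down, z forward; pixel columns grow to the right and rows downward; lengths in mm; the calibration is good to about 2 mm. A picture is of the moment at which its call begins.
- env.job_done(): hands the job in; it is judged then, once.
The state is a dict: "time_s": time; "qpos": joint angles; "qvel": joint speeds; "effort": joint torques, N m; "ee_pos": TCP position; "ee_rot": TCP orientation; "force": force on the tool from outside, world axes, zero at the start; "torque": the same for the moment, N m; "gripper_width": finger opening in mm; "gripper_force": force on a finger pad.
Only numpy, scipy, OpenCV 4.12 (cv2) and the standard library are available. Lean on these libraries where they do the work, as an engineer would, in place of code of your own. Each camera call takes 0.05 s, during which the arm holds its last target. There are 200 camera calls.

## Working session

There is one attempt and no reset: what is moved stays moved. The work goes in short steps, Python scripts to look and compute and a tool call to move; the robot and the scene stay as the last step left them, time stands still between calls to the robot, and variables do not carry over. Pictures are saved under pics/ and viewed, at most 10 in all, crops included, and the job is handed in when it is done.

Besides the shell and the picture viewer there is one more tool, called after "Request:" as name(argument=value, ...), one argument or row to a line, values as JSON. send_rows: Moves the arm, as the interface text tells. Shifts and turns lie within -1 to 1; 1 stands for 0.04 m of shift or 0.12 rad of turn. Its arguments: {"type":"object","properties":{"steps":{"type":"array"},"squeeze":{"type":"number"}},"required":["steps"]}

```bash
ls; mkdir -p pics
cat > h.py <<'E'
import numpy as np, cv2
from workcell import env
def grab(n, save=None):
    f=env.grab_frame(n)
    if save: cv2.imwrite('pics/'+save, f['pixels'][:,:,::-1])
    np.savez('/tmp/%s.npz'%n, **f)
    return f
def pts(f):
    d=f['depth']; K=f['intrinsics']; T=f['cam_to_world']
    v,u=np.mgrid[:d.shape[0],:d.shape[1]]
    P=np.stack([(u-K[0,2])/K[0,0]*d,(v-K[1,2])/K[1,1]*d,d],-1)
    W=P@T[:3,:3].T+T[:3,3]; W[d==0]=np.nan
    return W
E
python3 - <<'E'
from h import *
s=env.state(); print(s)
ims=[]
for n in ['scene','top','wrist']:
    f=grab(n); print(n,f['cam_to_world'].round(3).tolist(),f['intrinsics'].round(1).tolist(),(f['depth']>0).mean())
    cv2.imwrite('pics/%s0.png'%n,f['pixels'][:,:,::-1])
E
```

```text
pics
{'time_s': 0.0, 'qpos': array([-6.96140083e+01,  1.83503294e+01,  8.97073793e+01, -3.09731914e-04,
        7.20429419e+01, -1.14626532e+00]), 'qvel': array([0.03865062, 0.05032305, 0.04504132, 0.01473637, 0.0795939 ,
       0.12536556]), 'effort': array([-3.25532192e-04, -4.12468994e+01, -2.31970525e+01,  7.25429133e-02,
        4.57368081e-02, -1.45652607e-04]), 'ee_pos': array([ 210.85712168, -534.39379087,  213.12683218]), 'ee_rot': array([-1.79899364e+02, -1.71907415e-03,  2.15323513e+01]), 'force': array([-0.45290161, -0.50792917,  0.248243  ]), 'torque': array([ 0.01765323,  0.07247337, -0.02274365]), 'gripper_force': 0.0, 'gripper_width': 90.8211590256865}
scene [[0.694, 0.417, -0.587, 1393.773], [0.72, -0.407, 0.562, -833.717], [-0.005, -0.812, -0.583, 965.733], [0.0, 0.0, 0.0, 1.0]] [[416.2, 0.0, 323.7], [0.0, 416.2, 200.9], [0.0, 0.0, 1.0]] 0.99556640625
top [[0.03, -0.978, 0.206, 286.835], [-1.0, -0.029, 0.012, -7.222], [-0.006, -0.207, -0.978, 1287.524], [0.0, 0.0, 0.0, 1.0]] [[404.5, 0.0, 318.8], [0.0, 404.5, 203.2], [0.0, 0.0, 1.0]] 0.9961328125
wrist [[0.366, -0.903, -0.225, 275.251], [-0.931, -0.355, -0.088, -508.534], [-0.0, 0.242, -0.97, 383.665], [0.0, 0.0, 0.0, 1.0]] [[302.8, 0.0, 313.1], [0.0, 302.8, 199.5], [0.0, 0.0, 1.0]] 0.98609765625
```

View pics/scene0.png

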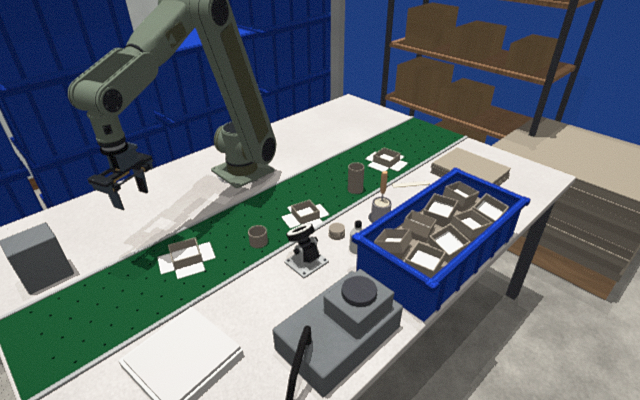

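View pics/top0.png

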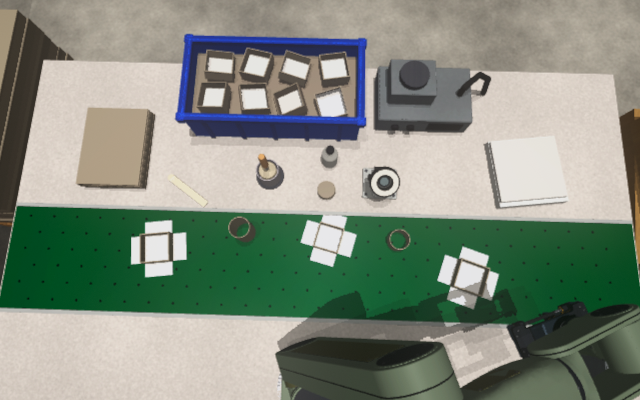

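The scene view shows the tall tube at (356,178), the pot with the brush at (382,205) and the inspection camera at (303,240). In the top view they're at tube (240,228), brush and pot (268,172), camera (382,183), and short tube (400,240).

```bash
cat > m.py <<'E'
from h import *
def load(n): return dict(np.load('/tmp/%s.npz'%n))
def circ(P):
    A=np.c_[2*P[:,:2],np.ones(len(P))]; s=np.linalg.lstsq(A,(P[:,:2]**2).sum(1),rcond=None)[0]
    return s[:2], np.sqrt(s[2]+s[:2]@s[:2])
def box(W,c,r,z0,z1):
    return (np.hypot(W[...,0]-c[0],W[...,1]-c[1])<r)&(W[...,2]>z0)&(W[...,2]<z1)
E
python3 - <<'E'
from m import *
t=load('top'); s=load('scene'); Wt=pts(t); Ws=pts(s)
for n,(u,v) in dict(tube=(240,222),potbrush=(265,158),pot=(268,178),cam=(384,182),short=(400,240),disc=(326,190),bottle=(330,155)).items(): print(n,Wt[v,u].round(0))
# belt/ledge heights
print('belt',Wt[260,260],'ledge',Wt[200,420])
C=np.r_[Wt.reshape(-1,3),Ws.reshape(-1,3)]; src=np.r_[np.zeros(Wt[...,0].size),np.ones(Ws[...,0].size)]
c=Wt[222,240]
for nm,c in [('tube',Wt[222,240]),('pot',Wt[178,268]),('short',Wt[240,400]),('cam',Wt[182,384])]:
  for k in (0,1):
    m=box(C,c,75,0,260)&(src==k); P=C[m]
    print(nm,k,len(P), 'zhist',np.histogram(P[:,2],bins=np.arange(0,261,10))[0])
    for z0,z1 in [(30,70),(70,85),(105,125),(130,190)]:
      Q=P[(P[:,2]>z0)&(P[:,2]<z1)]
      if len(Q)>8: print('  ',z0,z1,len(Q),'mid',((Q.max(0)+Q.min(0))/2).round(1),'ext',np.ptp(Q,0).round(1),'fit',circ(Q))
E
```

```text
tube [483. 252.  42.]
potbrush [645. 163. 190.]
pot [620. 169.  68.]
cam [ 606. -186.  112.]
short [ 445. -253.    7.]
disc [596. -13.  31.]
bottle [692. -23.  95.]
belt [368.98644159 187.66260803   7.92962985] ledge [ 5.78685109e+02 -3.20258925e+02  2.30996363e-02]
tube 0 1610 zhist [1081  166   26   31   30   26   30   27   41   33   31   85    3    0
    0    0    0    0    0    0    0    0    0    0    0    0]
   30 70 117 mid [453.9 239.5  50.1] ext [61.  61.8 39.7] fit (array([454.54540186, 239.18182301]), np.float64(30.31622533515142))
   70 85 51 mid [454.8 238.9  77.6] ext [60.8 60.7 14.7] fit (array([454.5522092 , 239.16380278]), np.float64(30.179779458615236))
   105 125 101 mid [454.8 240.3 113.3] ext [62.5 62.2 15.5] fit (array([455.11945352, 239.80610352]), np.float64(30.21207926437856))
tube 1 865 zhist [344  97  33  26  34  29  36  35  45  54  66  62   4   0   0   0   0   0
   0   0   0   0   0   0   0   0]
   30 70 125 mid [466.  233.5  50.1] ext [54.3 57.5 39.8] fit (array([459.21969431, 237.25438486]), np.float64(28.502422370431805))
   70 85 49 mid [463.8 234.8  7
[... 2596 characters left out ...]
float64(27.38180993125986))
cam 1 1471 zhist [334 245  17  28  46  67  69  85 138  65  60  72  65 102  76   2   0   0
   0   0   0   0   0   0   0   0]
   30 70 210 mid [ 646. -193.   50.] ext [61.9 74.9 39.8] fit (array([ 640.50361408, -188.65457544]), np.float64(30.653070510243587))
   70 85 155 mid [ 638.1 -186.5   77.5] ext [49.9 92.4 14.9] fit (array([ 624.44960714, -188.08543679]), np.float64(36.063824970589856))
   105 125 135 mid [ 603.6 -188.2  115. ] ext [75.1 89.1 19.6] fit (array([ 607.70314024, -193.2091777 ]), np.float64(34.044568147577955))
   130 190 180 mid [ 629.6 -188.1  140.5] ext [46.  83.9 20.9] fit (array([ 616.02531381, -188.95918511]), np.float64(30.421867845738905))
```

Run:
```python
from m import *
for n in ['top','scene']:
    f=load(n); W=pts(f); g=f['pixels'].astype(int)
    m=box(W,(615,-186),70,95,175)
    bright=m&(g.min(-1)>170)
    P=W[bright]; 
    # plane fit w/ RANSAC-ish trimming
    for _ in range(6):
        c=P.mean(0); nrm=np.linalg.svd(P-c)[2][2]; nrm*=np.sign(nrm[2]); r=(P-c)@nrm; P=P[abs(r)<max(2.0,1.5*r.std())]
    e1=np.cross(nrm,[0,1,0]); e1/=np.linalg.norm(e1); e2=np.cross(nrm,e1)
    q=np.c_[(P-c)@e1,(P-c)@e2].astype(np.float32)
    hull=cv2.convexHull(q)[:,0]; (cx,cy),R=cv2.minEnclosingCircle(hull)
    cc,Rf=circ(hull)
    ctr=c+cc[0]*e1+cc[1]*e2
    print(n,bright.sum(),len(P),'n',nrm.round(3),'lean',np.degrees(np.arccos(nrm[2])).round(1),'az',np.degrees(np.arctan2(nrm[1],nrm[0])).round(1),'ctr',ctr.round(1),(c+cx*e1+cy*e2).round(1),R,Rf,'std',((P-c)@nrm).std())
    # stand plate, brush handle
    m=box(W,(645,172),30,125,190)&(g[...,0]>g[...,2]+25); P=W[m]
    for z in range(125,190,13):
        Q=P[(P[:,2]>z)&(P[:,2]<z+13)]; print(z,len(Q),Q.mean(0).round(1))
    m=(W[...,2]>20)&(W[...,0]>700)&(W[...,1]>-100)&(W[...,1]<350)&(W[...,0]<900); print('bin',np.percentile(W[m],[1,5,95],axis=0).round())
f=load('scene'); g=f['pixels'][170:300,240:420,::-1]; a=cv2.resize(g,None,fx=4,fy=4,interpolation=2)
cv2.imwrite('pics/c1.png',a)
```

```text
top 335 205 n [-0.516  0.003  0.857] lean 31.0 az 179.7 ctr [ 599.6 -185.9  125.9] [ 599.6 -185.6  125.8] 40.08993911743164 39.52391505482941 std 1.0880593288173752
125 11 [636.7 172.3 131.5]
138 10 [638.4 170.1 144.4]
151 6 [636.  169.5 157. ]
164 13 [637.5 169.3 168.9]
177 11 [638.  168.1 185. ]
bin [[766. -97.  25.]
 [769. -77.  44.]
 [892. 328. 162.]]
scene 93 93 n [-0.519  0.011  0.855] lean 31.2 az 178.8 ctr [ 603.6 -185.6  128. ] [ 603.9 -184.7  128.2] 43.124393463134766 41.154801840133345 std 0.6150558044186675
125 14 [653.2 167.1 132.1]
138 16 [652.8 166.5 144.4]
151 18 [651.9 167.2 157.6]
164 20 [651.9 167.3 170.8]
177 18 [650.2 165.7 184.1]
bin [[708. -85.  87.]
 [773. -60.  95.]
 [894. 312. 162.]]
```

View pics/c1.png

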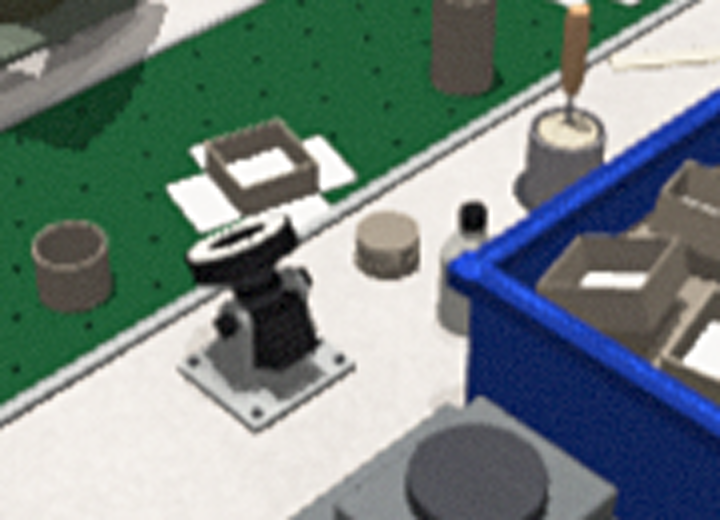

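The crop shows the ring light at about (243,245), tilted towards the robot: centre about (602,-186,127), lean 31°. The brush stands nearly upright at (646,170), with the tube at (456,239).

Request:
send_rows(
  steps=[
    [[0,0,-0.1,0.783,1],[0,0,-0.1,0.783,1],[0,0,-0.1,0.783,1],[0,0,-0.1,0.783,1]],
  ],
  squeeze=25,
)

```text
time_s: 0.48
ee_pos: [210.9, -534.7, 229.8]
ee_rot: [-180.0, 0.0, -0.3]
force: [-0.7, -0.3, -1.1]
gripper_width: 91.2
gripper_force: 0.0
```

Request:
send_rows(
  steps=[
    [[0.544,-0.881,0,0,1],[0.544,-0.881,0,0,1],[0.544,-0.881,0,0,1],[0.544,-0.881,0,0,1],[0.544,-0.881,0,0,1]],
  ],
)

```text
time_s: 0.9
ee_pos: [320.2, -356.9, 229.7]
ee_rot: [-180.0, 0.0, -0.1]
force: [-0.1, 0.5, -0.5]
gripper_width: 91.2
gripper_force: 0.0
```

Request:
send_rows(
  steps=[
    [[0.544,-0.881,0,0,1],[0.544,-0.881,0,0,1],[0.544,-0.881,0,0,1],[0.544,-0.881,0,0,1],[0.544,-0.881,0,0,1]],
  ],
)

```text
time_s: 1.32
ee_pos: [429.1, -180.5, 229.9]
ee_rot: [180.0, -0.0, -0.0]
force: [0.5, -0.8, -0.3]
gripper_width: 91.4
gripper_force: 0.0
```

Request:
send_rows(
  steps=[
    [[0.544,-0.881,0,0,1],[0.544,-0.881,0,0,1],[0.544,-0.881,0,0,1],[0.544,-0.881,0,0,1],[0.544,-0.881,0,0,1]],
  ],
)

```text
time_s: 1.73
ee_pos: [538.0, -4.2, 229.8]
ee_rot: [180.0, 0.0, 0.0]
force: [-0.7, -1.5, 0.4]
gripper_width: 90.8
gripper_force: 0.0
```

Request:
send_rows(
  steps=[
    [[0.544,-0.881,0,0,1],[0.544,-0.881,0,0,1],[0.544,-0.881,0,0,1],[0.544,-0.881,0,0,1],[0.544,-0.881,0,0,1]],
  ],
)

```text
time_s: 2.15
ee_pos: [646.7, 171.8, 229.5]
ee_rot: [180.0, 0.0, 0.0]
force: [1.0, -1.0, -0.8]
gripper_width: 91.1
gripper_force: 0.0
```

```bash
cat > w.py <<'E'
from m import *
import sys
s=env.state(); print(s['ee_pos'].round(1),s['ee_rot'].round(2),s['gripper_width'],s['force'].round(1))
f=grab('wrist',sys.argv[1]); W=pts(f)
E
python3 - <<'E'
import sys; sys.argv=['','w1.png']
exec(open('w.py').read())
for n,W in [('wrist',W),('top',pts(grab('top'))),('scene',pts(grab('scene')))]:
    for nm,c,z0,z1 in [('handle',(646,170),130,205),('rim',(645,172),68,80)]:
        m=box(W,c,25 if nm=='handle' else 42,z0,z1); P=W[m]
        if nm=='rim': 
            r=np.hypot(P[:,0]-645,P[:,1]-172); P=P[r>30]
        if len(P)>5: print(n,nm,len(P),P.mean(0).round(1),((P.max(0)+P.min(0))/2).round(1),circ(P))
E
```

```text
[646.7 171.8 229.5] [1.7997e+02 4.0000e-02 2.0000e-02] 91.0799902346292 [ 1.  -1.  -0.8]
wrist handle 1158 [652.  173.7 186.6] [648.4 173.8 167.5] (array([649.67811971, 173.73726498]), np.float64(7.811459414721776))
wrist rim 525 [653.3 174.6  73.8] [649.8 173.9  72.3] (array([647.78229664, 173.61904231]), np.float64(34.075399416488246))
top rim 18 [641.6 143.3  74.1] [640.4 145.   74.1] (array([643.48849021, 169.68447206]), np.float64(30.9780989906035))
scene handle 113 [650.6 166.8 168.1] [647.7 169.8 168.1] (array([647.78119486, 170.54746406]), np.float64(8.791416619781744))
scene rim 85 [650.5 170.5  73.4] [648.2 172.1  73.9] (array([647.30775289, 172.17116925]), np.float64(34.28504805503514))
```

View pics/w1.png

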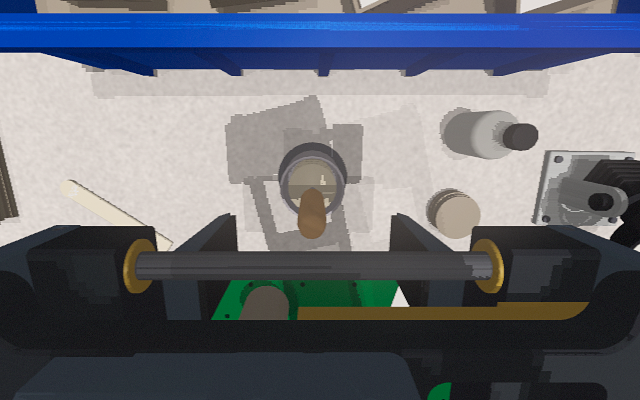

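The wrist view shows the brush handle end at (312,220), centred between the fingers, and the pot at (313,178).

Request:
send_rows(
  steps=[
    [[0.03,0,0.74,0,1],[0,0,0.74,0,1],[0,0,0.74,0,1],[0,0,0,0,1],[0,0,0,0,0]],
  ],
)

```text
time_s: 2.72
ee_pos: [646.2, 168.6, 140.1]
ee_rot: [179.9, 0.2, -0.1]
force: [-0.1, -0.0, 1.3]
gripper_width: 86.9
gripper_force: 0.0
```

Request:
send_rows(
  steps=[
    [[0,0,0,0,0],[0,0,0,0,0],[0,0,0,0,0],[0,0,0,0,0],[0,0,0,0,0]],
  ],
)

```text
time_s: 3.13
ee_pos: [647.9, 170.0, 142.2]
ee_rot: [-180.0, -0.1, -0.0]
force: [-0.9, 0.3, 0.2]
gripper_width: 54.0
gripper_force: 0.0
```

Request:
send_rows(
  steps=[
    [[0,0,0,0,0],[0,0,0,0,0],[0,0,0,0,0],[0,0,0,0,0]],
  ],
)

```text
time_s: 3.47
ee_pos: [647.5, 169.9, 141.1]
ee_rot: [180.0, 0.0, 0.0]
force: [0.5, 0.2, -0.1]
gripper_width: 27.7
gripper_force: 0.0
```

Request:
send_rows(
  steps=[
    [[0,0,0,0,0],[0,0,0,0,0],[0,0,0,0,0],[0,0,0,0,0]],
  ],
)

```text
time_s: 3.8
ee_pos: [647.4, 169.8, 140.9]
ee_rot: [180.0, 0.0, -0.0]
force: [0.6, -0.4, -1.2]
gripper_width: 21.6
gripper_force: 25.0
```

Request:
send_rows(
  steps=[
    [[0,0,-0.5,0,0],[0,0,-0.7,0,0],[0,0,-0.8,0,0],[0,0,-0.8,0,0],[0,0,-0.7,0,0]],
  ],
)

```text
time_s: 4.22
ee_pos: [647.5, 169.9, 283.3]
ee_rot: [-180.0, -0.1, -0.0]
force: [0.3, 0.0, -0.6]
gripper_width: 21.2
gripper_force: 25.0
```

```bash
cat > br.py <<'E'
from m import *
s=env.state(); p=s['ee_pos']; print(p.round(1),s['ee_rot'].round(2),s['gripper_width'],s['force'].round(1),s['gripper_force'])
for n in ['top','scene']:
    f=grab(n); W=pts(f); g=f['pixels'].astype(int)
    m=box(W,p[:2],45,60,p[2]-8); P=W[m]
    for z in np.arange(60,p[2]-8,20):
        Q=P[(P[:,2]>z)&(P[:,2]<z+20)]
        if len(Q)>5: print(n,z,len(Q),'min',Q.min(0).round(1),'max',Q.max(0).round(1),'fit',*circ(Q))
E
python3 br.py
```

```text
[647.5 169.9 283.3] [-1.7999e+02 -8.0000e-02 -0.0000e+00] 21.18825241484657 [ 0.3  0.  -0.6] 24.987792810425162
top 60.0 13 min [622.  138.1  60.8] max [639.  147.7  77.9] fit [633.20818328 147.83684607] 8.470322350859467
scene 60.0 159 min [611.2 133.   60.5] max [683.3 208.3  79.7] fit [647.56628915 171.47135504] 34.48116150666037
scene 160.0 71 min [634.5 141.1 160.2] max [678.  181.8 179.7] fit [651.53882946 169.53697124] 23.532546875719362
scene 180.0 82 min [626.7 143.3 180. ] max [679.5 187.7 199.4] fit [651.33314488 169.90480052] 24.019213567688183
scene 200.0 73 min [630.8 142.4 200.1] max [678.1 186.3 218.9] fit [650.38946727 170.14985891] 24.518247242558168
scene 220.0 105 min [624.7 143.7 220.2] max [678.4 196.1 238.9] fit [652.91772031 167.70641544] 18.178356716323208
scene 240.0 10 min [646.7 163.4 240.3] max [654.5 173.5 259.2] fit [650.71533888 168.93304806] 3.7255646681584667
scene 260.0 12 min [642.2 161.6 260.3] max [658.4 172.  275.1] fit [649.84529336 168.39650711] 6.580976773158802
```

Run:
```python
from m import *
f=load('scene'); W=pts(f); m=box(W,(650,170),40,90,275)
print(np.histogram(W[m][:,2],bins=np.arange(90,276,5)))
v,u=np.where(m); print(u.min(),u.max(),v.min(),v.max())
g=f['pixels']; a=cv2.resize(g[100:260,300:460,::-1],None,fx=3.5,fy=3.5,interpolation=2); cv2.imwrite('pics/c2.png',a)
K=f['intrinsics'];T=np.linalg.inv(f['cam_to_world'])
for P in [(648,170,147),(648,170,160),(648,170,222),(455,239,116)]:
    q=T[:3,:3]@np.array(P)+T[:3,3]; q=K@q; print(P,(q[:2]/q[2]).round(1))
```

```text
(array([ 0,  0,  0,  0,  0,  0,  0,  0,  0,  0,  0,  0,  0,  2, 26, 14, 19,
       12, 22, 22, 15, 23, 15, 24, 14, 20, 37, 47, 18,  3,  3,  2,  2,  3,
        1,  6,  4]), array([ 90,  95, 100, 105, 110, 115, 120, 125, 130, 135, 140, 145, 150,
       155, 160, 165, 170, 175, 180, 185, 190, 195, 200, 205, 210, 215,
       220, 225, 230, 235, 240, 245, 250, 255, 260, 265, 270, 275]))
377 392 154 186
(648, 170, 147) [382.6 185.4]
(648, 170, 160) [382.9 182.3]
(648, 170, 222) [384.3 167.3]
(455, 239, 116) [355.3 165.9]
```

View pics/c2.png

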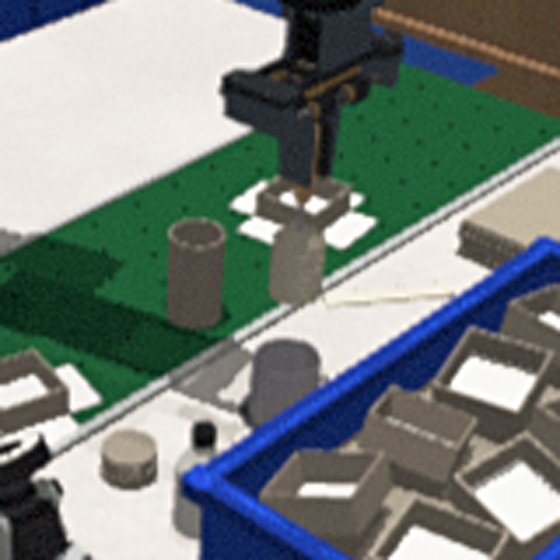

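The crop shows the brush held upright with its head at (297,262), clear of the pot at (285,375); the tube mouth is at (196,233).

Request:
send_rows(
  steps=[
    [[-0.956,-0.338,0,0,0],[-0.956,-0.338,0,0,0],[-0.956,-0.338,0,0,0],[-0.956,-0.338,0,0,0],[-0.956,-0.338,0,0,0]],
  ],
)

```text
time_s: 4.73
ee_pos: [453.9, 237.5, 279.8]
ee_rot: [180.0, 0.1, -0.0]
force: [0.2, 0.8, -1.0]
gripper_width: 21.3
gripper_force: 25.0
```

```bash
python3 br.py
python3 - <<'E'
from m import *
f=load('scene'); g=f['pixels'][120:220,300:420,::-1]; a=cv2.resize(g,None,fx=5,fy=5,interpolation=2); cv2.imwrite('pics/c3.png',a)
E
```

```text
[453.9 237.5 279.8] [ 1.7996e+02  1.1000e-01 -4.0000e-02] 21.259944948206 [ 0.2  0.8 -1. ] 24.99661978567019
top 60.0 26 min [423.3 208.7  60.5] max [458.2 236.3  77.6] fit [455.53927423 240.97653104] 31.975848103062734
top 80.0 16 min [424.3 209.2  81.8] max [450.8 236.1  98.1] fit [453.29180239 238.77535418] 29.037378800267433
top 100.0 26 min [425.  209.7 100.6] max [450.4 232.4 120. ] fit [449.81435378 234.63841671] 23.44126539670945
top 140.0 12 min [428.4 213.3 148.3] max [448.1 227.1 158.3] fit [447.04951468 232.47499311] 18.913761584423437
top 160.0 13 min [430.8 213.1 160.4] max [446.  225.1 179.3] fit [444.08350604 227.35222456] 13.316026907046583
top 180.0 12 min [431.8 213.4 182. ] max [444.7 222.5 196.2] fit [441.69956741 222.90684531] 8.625329580562463
top 200.0 37 min [432.6 214.8 201.7] max [477.4 234.7 218.4] fit [453.56836024 230.92325317] 18.546704660314173
scene 60.0 62 min [440.8 203.5  60.2] max [492.4 255.1  80. ] fit [459.51404782 236.85988274] 28.694882739635496
scene 80.0 106 min [424.  206.1  80. ] max [492.5 269.5  99.7] fit [457.53442986 238.70749728] 30.
[... 220 characters left out ...]
163] 22.913701554175155
scene 160.0 58 min [426.8 210.  160.1] max [472.2 248.3 179.9] fit [446.92596026 235.90344759] 22.65572773435377
scene 180.0 64 min [430.3 210.1 180.1] max [473.1 258.8 199.7] fit [447.11921371 236.5654969 ] 22.59597176863727
scene 200.0 91 min [419.7 208.7 200.2] max [474.1 258.9 220. ] fit [446.99073909 235.90494544] 20.58693781119446
scene 220.0 23 min [435.5 217.8 220.1] max [459.7 251.1 239.6] fit [449.34847631 233.71096226] 9.031821511600825
scene 240.0 8 min [442.4 229.1 241.1] max [451.5 240.7 259.6] fit [446.6013784  235.02241571] 4.638854442140817
scene 260.0 15 min [442.4 228.1 260. ] max [457.  240.6 271.8] fit [448.91520818 235.42993328] 6.353109191887137
```

View pics/c3.png

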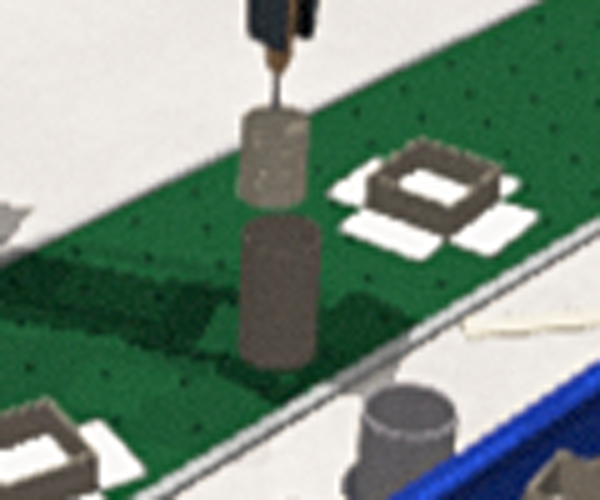

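The crop shows the brush head at (273,155) above the tube mouth at (281,235), a little to the left; I'll measure again at rest.

```bash
cat > br2.py <<'E'
from m import *
s=env.state(); p=s['ee_pos']; print(p.round(1),s['ee_rot'].round(2),s['time_s'])
for n in ['scene','top','scene']:
    f=grab(n); W=pts(f); T=f['cam_to_world']; K=f['intrinsics']
    # silhouette midpoints per height slab -> bearing line in xy through camera centre
    for z0,z1 in [(75,95),(95,112),(158,175),(175,195),(195,212)]:
        m=box(W,(456,239),50,z0,z1)
        v,u=np.where(m)
        if len(u)<6: continue
        um=[(u[v==r].min()+u[v==r].max())/2 for r in np.unique(v)]; wd=[np.ptp(u[v==r])+1 for r in np.unique(v)]
        vm=np.unique(v).mean(); k=np.array(wd)>=np.percentile(wd,50); uu=np.array(um)[k].mean()
        d=T[:3,:3]@np.array([(uu-K[0,2])/K[0,0],(vm-K[1,2])/K[1,1],1]); c=T[:3,3]
        # offset of nominal (456,239) from bearing, measured across
        az=d[:2]/np.linalg.norm(d[:2]); nrm=np.array([-az[1],az[0]]); off=(c[:2]-np.array([456,239]))@nrm
        print(n,z0,z1,'wd',np.median(wd),'dir',nrm.round(2),'off',off.round(1))
E
python3 br2.py
```

```text
[450.7 238.3 280.7] [179.99   0.24   0.23] 4.8333
scene 75 95 wd 10.0 dir [-0.75 -0.66] off -1.2
scene 95 112 wd 14.0 dir [-0.75 -0.66] off -0.4
scene 158 175 wd 13.0 dir [-0.75 -0.66] off 4.9
scene 175 195 wd 13.0 dir [-0.75 -0.66] off 4.6
scene 195 212 wd 12.0 dir [-0.75 -0.66] off 3.3
top 75 95 wd 2.0 dir [-0.83  0.55] off 4.1
top 95 112 wd 2.0 dir [-0.83  0.56] off 2.6
top 158 175 wd 2.0 dir [-0.83  0.56] off 3.5
top 175 195 wd 2.0 dir [-0.83  0.55] off 4.4
top 195 212 wd 2.0 dir [-0.81  0.58] off -6.3
scene 75 95 wd 12.5 dir [-0.75 -0.66] off -0.7
scene 95 112 wd 14.0 dir [-0.75 -0.66] off -0.5
scene 158 175 wd 12.0 dir [-0.75 -0.66] off 1.3
scene 175 195 wd 13.0 dir [-0.75 -0.66] off 1.3
scene 195 212 wd 12.0 dir [-0.75 -0.66] off 2.0
```

Request:
send_rows(
  steps=[
    [[0,0,0,0,0],[0,0,0,0,0],[0,0,0,0,0]],
  ],
)

```text
time_s: 5.23
ee_pos: [457.3, 237.1, 280.6]
ee_rot: [180.0, 0.0, -0.1]
force: [0.2, 0.0, -0.7]
gripper_width: 21.6
gripper_force: 25.0
```

```bash
python3 br2.py | grep -v top; python3 br.py | grep scene
```

```text
[457.3 237.1 280.6] [ 1.7997e+02  3.0000e-02 -8.0000e-02] 5.2333
scene 75 95 wd 13.0 dir [-0.75 -0.66] off -1.2
scene 95 112 wd 14.0 dir [-0.75 -0.66] off -0.2
scene 158 175 wd 12.5 dir [-0.75 -0.66] off 1.0
scene 175 195 wd 12.0 dir [-0.75 -0.66] off 0.5
scene 195 212 wd 12.0 dir [-0.75 -0.66] off 0.8
scene 75 95 wd 13.0 dir [-0.75 -0.66] off -0.9
scene 95 112 wd 14.0 dir [-0.75 -0.66] off -0.2
scene 158 175 wd 12.0 dir [-0.75 -0.66] off 0.7
scene 175 195 wd 13.0 dir [-0.75 -0.66] off 1.0
scene 195 212 wd 12.5 dir [-0.75 -0.66] off 0.4
scene 60.0 66 min [442.2 203.3  60. ] max [491.7 255.5  79.2] fit [460.0771921  236.15655904] 28.441421733635615
scene 80.0 109 min [426.5 201.7  80.3] max [491.9 272.8  99.8] fit [457.47842153 238.73162967] 30.77607833743342
scene 100.0 129 min [423.5 205.  100.1] max [490.4 270.5 119.8] fit [457.44284352 238.07440907] 30.463072050484417
scene 140.0 32 min [432.3 210.  145.8] max [484.9 248.  159.1] fit [456.37166559 236.47728801] 24.544374507070525
scene 160.0 59 min [435.4 208.9 160.1] max [483.8 250.4 179.7] fit [458.88458546 233.69638712] 22.312553345283288
scene 180.0 65 min [433.2 207.2 180.1] max [484.5 247.1 199.5] fit [457.82875009 234.29037974] 22.70125259375438
scene 200.0 90 min [428.6 210.  200. ] max [484.6 262.1 220. ] fit [457.34559184 235.32576179] 21.51818638434425
scene 220.0 26 min [443.4 213.9 220.1] max [473.2 244.6 238.4] fit [457.52857719 231.31755564] 10.762795719987581
scene 240.0 10 min [453.5 228.7 240.8] max [460.8 237.2 259.3] fit [457.02626854 232.50521636] 4.024565080234115
scene 260.0 17 min [447.5 224.2 260.2] max [468.3 243.3 272.5] fit [457.51530332 233.91535829] 7.934892869599245
```

Request:
send_rows(
  steps=[
    [[0.02,-0.02,0.3,0,0],[0,0,0.5,0,0],[0,0,0.6,0,0],[0,0,0.6,0,0],[0,0,0.5,0,0]],
  ],
)

```text
time_s: 5.9
ee_pos: [456.7, 238.0, 179.7]
ee_rot: [180.0, 0.0, -0.0]
force: [-0.1, 0.7, -1.5]
gripper_width: 21.1
gripper_force: 25.0
```

Request:
send_rows(
  steps=[
    [[0,0,0.4,0,0],[0,0,0.3,0,0],[0,0,0.15,0,0],[0,0,0,0,0],[0,0,0,0,0]],
  ],
)

```text
time_s: 6.32
ee_pos: [457.4, 238.4, 147.4]
ee_rot: [-180.0, -0.0, -0.0]
force: [0.1, -0.2, -0.2]
gripper_width: 21.1
gripper_force: 25.0
```

```bash
cat > tb.py <<'E'
from m import *
s=env.state(); print(s['ee_pos'].round(1),s['force'].round(1),s['time_s'])
f=grab('scene'); W=pts(f)
for z0,z1 in [(12,50),(80,120)]:
    P=W[box(W,(456,239),48,z0,z1)]; r=np.hypot(*(P[:,:2]-[456,239]).T); P=P[r>25]
    print(z0,len(P),'minx,maxx,miny,maxy,maxz',np.r_[np.percentile(P[:,0],[1,99]),np.percentile(P[:,1],[1,99]),P[:,2].max()].round(1),circ(P))
P=W[box(W,(456,239),25,119,215)]; print('above tube: z hist', np.histogram(P[:,2],bins=range(115,216,10))[0])
E
python3 tb.py
```

```text
[457.4 238.4 147.4] [ 0.1 -0.2 -0.2] 6.3167
12 121 minx,maxx,miny,maxy,maxz [438.  491.2 205.8 251.4  49.5] (array([458.19648242, 238.26158832]), np.float64(30.159373854907308))
80 195 minx,maxx,miny,maxy,maxz [424.7 489.2 205.3 272.2 119.9] (array([457.22794421, 238.71170662]), np.float64(30.90903270555498))
above tube: z hist [ 3  7 13 13 23 27 20 19 19 12]
```

Request:
send_rows(
  steps=[
    [[0,0,-0.35,0,0],[0,0,-0.55,0,0],[0,0,-0.6,0,0],[0,0,-0.45,0,0],[0,0,-0.3,0,0]],
  ],
)

```text
time_s: 6.78
ee_pos: [458.3, 238.9, 240.7]
ee_rot: [-179.9, -0.3, 0.0]
force: [1.0, 1.1, -0.3]
gripper_width: 21.8
gripper_force: 25.0
```

Request:
send_rows(
  steps=[
    [[0,0,0,0,0],[0,0,0,0,0],[0,0,0.35,0,0],[0,0,0.55,0,0],[0,0,0.6,0,0]],
  ],
)

```text
time_s: 7.2
ee_pos: [457.1, 238.3, 176.4]
ee_rot: [-180.0, -0.1, -0.0]
force: [0.2, 0.6, -0.7]
gripper_width: 21.6
gripper_force: 25.0
```

Request:
send_rows(
  steps=[
    [[0,0,0.45,0,0],[0,0,0.3,0,0],[0,0,0.05,0,0],[0,0,0,0,0],[0,0,0,0,0]],
  ],
)

```text
time_s: 7.62
ee_pos: [457.3, 238.4, 145.3]
ee_rot: [-180.0, -0.0, -0.0]
force: [0.3, 0.6, -0.4]
gripper_width: 21.3
gripper_force: 25.0
```

```bash
python3 tb.py
```

```text
[457.3 238.4 145.3] [ 0.3  0.6 -0.4] 7.6167
12 118 minx,maxx,miny,maxy,maxz [443.8 490.8 203.1 252.6  49.9] (array([459.65030696, 236.15633221]), np.float64(27.81021330969312))
80 198 minx,maxx,miny,maxy,maxz [425.5 490.7 205.2 271.5 119.7] (array([457.54384437, 238.36668369]), np.float64(30.801624289215486))
above tube: z hist [ 3  8 10 14 25 21 16 15 25  4]
```

Request:
send_rows(
  steps=[
    [[0,0,-0.35,0,0],[0,0,-0.6,0,0],[0,0,-0.6,0,0],[0,0,-0.45,0,0],[0,0,-0.2,0,0]],
  ],
)

```text
time_s: 8.08
ee_pos: [458.6, 239.1, 236.9]
ee_rot: [-179.8, -0.4, -0.0]
force: [0.2, 0.4, -0.9]
gripper_width: 21.0
gripper_force: 25.0
```

Request:
send_rows(
  steps=[
    [[0,0,-0.1,0,0],[0,0,-0.4,0,0],[0,0,-0.5,0,0],[0,0,-0.3,0,0],[0,0,0,0,0]],
  ],
)

```text
time_s: 8.5
ee_pos: [458.0, 238.8, 287.0]
ee_rot: [-179.9, -0.2, -0.0]
force: [0.7, -0.0, -0.1]
gripper_width: 21.8
gripper_force: 25.0
```

Request:
send_rows(
  steps=[
    [[0.35,0.12,0,0,0],[0.75,0.26,0,0,0],[0.85,0.3,0,0,0],[0.85,0.3,0,0,0],[0.8,0.28,0,0,0]],
  ],
)

```text
time_s: 8.92
ee_pos: [602.7, 186.5, 282.8]
ee_rot: [179.9, 0.1, -0.0]
force: [-0.5, 0.2, -1.1]
gripper_width: 21.0
gripper_force: 25.0
```

Request:
send_rows(
  steps=[
    [[0.65,0.23,0,0,0],[0.35,0.13,0,0,0],[0.16,0.06,0,0,0],[0,0,0,0,0],[0,0,0,0,0]],
  ],
)

```text
time_s: 9.33
ee_pos: [646.9, 170.9, 283.7]
ee_rot: [180.0, 0.2, -0.0]
force: [-0.0, 0.5, -1.6]
gripper_width: 21.7
gripper_force: 25.0
```

```bash
python3 br.py | grep -v top
```

```text
[646.9 170.9 283.7] [ 1.7998e+02  1.6000e-01 -2.0000e-02] 21.67182110119878 [-0.   0.5 -1.6] 24.998250858625397
scene 60.0 160 min [609.8 134.4  60.3] max [685.  209.9  79.4] fit [647.22150618 171.9346836 ] 34.406422064876786
scene 140.0 29 min [622.6 145.8 149.8] max [671.4 191.4 160. ] fit [645.23517965 172.07506743] 24.70656150072108
scene 160.0 67 min [631.1 140.4 161.6] max [671.8 182.4 179.8] fit [646.66963146 169.21708033] 23.492386485450602
scene 180.0 73 min [623.8 142.3 180.1] max [673.7 185.5 199.7] fit [646.25816078 169.83026338] 24.116197469532892
scene 200.0 99 min [620.7 142.  200.3] max [672.4 197.5 219.9] fit [646.60018548 169.96614874] 23.547340312048505
scene 220.0 65 min [629.1 142.2 220.1] max [671.5 190.4 238.6] fit [649.87006381 165.82931542] 14.596748552700596
scene 240.0 9 min [642.7 166.  240.3] max [651.3 174.6 256.9] fit [647.56988154 170.4007527 ] 4.039188046939385
scene 260.0 20 min [640.9 158.9 260.7] max [657.2 171.7 275.5] fit [648.4167692  166.56850499] 6.5478447928489665
```

Request:
send_rows(
  steps=[
    [[0.03,-0.03,0.3,0,0],[0,0,0.5,0,0],[0,0,0.5,0,0],[0,0,0.5,0,0],[0,0,0.5,0,0]],
  ],
)

```text
time_s: 9.85
ee_pos: [647.5, 173.1, 193.1]
ee_rot: [-180.0, -0.0, 0.1]
force: [0.3, 0.0, -0.7]
gripper_width: 21.7
gripper_force: 25.0
```

Request:
send_rows(
  steps=[
    [[0,0,0.5,0,0],[0,0,0.4,0,0],[0,0,0.25,0,0],[0,0,0.1,0,0],[0,0,0,0,0]],
  ],
)

```text
time_s: 10.27
ee_pos: [647.9, 172.6, 142.8]
ee_rot: [180.0, 0.1, 0.0]
force: [-0.1, 0.5, -0.8]
gripper_width: 21.1
gripper_force: 25.0
```

Request:
send_rows(
  steps=[
    [[0,0,0.02,0,0],[0,0,0,0,0.3],[0,0,0,0,0.5],[0,0,0,0,1],[0,0,0,0,1]],
  ],
)

```text
time_s: 10.68
ee_pos: [649.0, 172.3, 143.1]
ee_rot: [-180.0, -0.1, -0.0]
force: [-0.1, -0.1, -0.9]
gripper_width: 44.3
gripper_force: 0.0
```

Request:
send_rows(
  steps=[
    [[0,0,0,0,1],[0,0,0,0,1],[0,0,-0.3,0,1],[0,0,-0.6,0,1],[0,0,-0.7,0,1]],
  ],
)

```text
time_s: 11.1
ee_pos: [647.6, 172.0, 205.1]
ee_rot: [179.9, 0.3, -0.0]
force: [0.6, -0.9, 0.6]
gripper_width: 77.6
gripper_force: 0.0
```

Request:
send_rows(
  steps=[
    [[0,0,-0.6,0,1],[0,0,-0.3,0,1],[0,0,0,0,1],[0,0,0,0,1]],
  ],
)

```text
time_s: 11.43
ee_pos: [648.7, 172.3, 242.6]
ee_rot: [-180.0, -0.1, -0.0]
force: [-0.2, -0.5, -0.3]
gripper_width: 91.3
gripper_force: 0.0
```

Run:
```python
from m import *
s=env.state(); print(s['ee_pos'].round(1),s['gripper_width'],s['time_s'])
for n in ('wrist','scene'):
    W=pts(grab(n))
    for z in range(125,215,15):
        Q=W[box(W,(647,172),28,z,z+15)]
        if len(Q)>3: print(n,z,len(Q),Q.mean(0).round(1),((Q.min(0)+Q.max(0))/2).round(1))
```

```text
[648.7 172.3 242.6] 91.33325945523003 11.4333
wrist 125 67 [658.3 173.2 133.1] [656.6 173.2 132.7]
wrist 140 77 [658.5 173.4 147.9] [656.6 173.1 147.5]
wrist 155 93 [658.4 173.1 162.7] [656.5 173.3 162.5]
wrist 170 110 [658.2 173.1 177.7] [656.3 173.1 177.5]
wrist 185 209 [656.9 173.3 193.4] [653.6 173.1 192.5]
wrist 200 470 [650.5 173.4 202.8] [650.2 173.4 202.7]
scene 125 21 [652.7 166.5 132.1] [650.4 170.1 133.3]
scene 140 22 [654.7 165.8 147.7] [653.3 167.7 147.5]
scene 155 21 [654.4 166.3 162.1] [652.1 167.6 162.7]
scene 170 24 [652.1 166.8 176.3] [649.9 170.1 176.9]
scene 185 26 [654.5 166.2 193.2] [652.3 167.4 193. ]
scene 200 15 [651.2 170.2 204. ] [651.1 169.1 203.9]
```

Request:
send_rows(
  steps=[
    [[-0.35,-0.12,0,0,1],[-0.75,-0.26,0,0,1],[-0.85,-0.3,0,0,1],[-0.85,-0.3,0,0,1],[-0.8,-0.28,0,0,1]],
  ],
)

```text
time_s: 11.95
ee_pos: [502.1, 222.6, 240.3]
ee_rot: [179.9, 0.2, -0.0]
force: [-0.5, 0.7, 0.2]
gripper_width: 91.6
gripper_force: 0.0
```

Request:
send_rows(
  steps=[
    [[-0.65,-0.23,0,0,1],[-0.4,-0.13,0,0,1],[-0.16,-0.06,0.2,0,1],[0,0,0.4,0,1],[0,0,0.4,0,1]],
  ],
)

```text
time_s: 12.37
ee_pos: [456.1, 239.5, 200.9]
ee_rot: [180.0, -0.0, 0.0]
force: [0.3, -0.9, -0.8]
gripper_width: 91.0
gripper_force: 0.0
```

Request:
send_rows(
  steps=[
    [[0,0,0.3,0,1],[0,0,0.2,0,1],[0,0,0,0,1],[0,0,0,0,1]],
  ],
)

```text
time_s: 12.7
ee_pos: [456.4, 239.2, 181.4]
ee_rot: [179.9, 0.1, -0.0]
force: [-0.4, 0.3, 0.4]
gripper_width: 91.3
gripper_force: 0.0
```

Run:
```python
from m import *
s=env.state(); print(s['ee_pos'].round(1),s['gripper_width'],s['time_s'])
for n in ('wrist','scene'):
    f=grab(n,n+'3.png');W=pts(f)
    for z0,z1 in [(60,95),(95,113),(110,120)]:
        m=box(W,(457,239),42,z0,z1); P=W[m]
        if len(P)>5: print(n,z0,len(P),P.min(0).round(1),P.max(0).round(1),circ(P))
    for y in (80,100):
        m=(abs(W[...,1]-y)<8)&(W[...,0]>505)&(W[...,0]<610)
        P=W[m]; print(n,y,[(int(a),P[(P[:,0]>=a)&(P[:,0]<a+5)][:,2].mean().round(1)) for a in range(505,610,5) if ((P[:,0]>=a)&(P[:,0]<a+5)).sum()>1])
```

```text
[456.4 239.2 181.4] 91.27099687393157 12.7
wrist 60 1199 [428.3 211.4  60. ] [489.5 269.2  95. ] (array([459.21818717, 240.32126527]), np.float64(29.980156102186974))
wrist 95 819 [428.4 211.4  95. ] [489.5 269.2 113. ] (array([459.13679858, 240.32771998]), np.float64(29.966313645466357))
wrist 110 1032 [426.  209.2 110. ] [489.4 271.9 117.7] (array([458.13145017, 240.39117375]), np.float64(30.066256989426435))
wrist 80 [(505, np.float64(5.7)), (510, np.float64(5.8)), (515, np.float64(5.7)), (520, np.float64(8.0)), (525, np.float64(8.7)), (530, np.float64(5.4)), (535, np.float64(-0.2)), (540, np.float64(-0.2)), (545, np.float64(-0.2)), (550, np.float64(-0.2)), (555, np.float64(-0.2)), (560, np.float64(-0.2)), (565, np.float64(-0.0)), (570, np.float64(-0.1)), (575, np.float64(-0.1)), (580, np.float64(-0.1)), (585, np.float64(0.0)), (590, np.float64(-0.2)), (595, np.float64(-0.0)), (600, np.float64(-0.0)), (605, np.float64(-0.1))]
wrist 100 [(505, np.float64(5.6)), (510, np.float64(5.7)), (515, np.float64(5.6)), (520, np.float64(7.9)), (525, np.float64(8.7)), (530, np.float64(5.1)), (5
[... 855 characters left out ...]
float64(10.4)), (530, np.float64(5.2)), (535, np.float64(0.8)), (540, np.float64(0.4)), (545, np.float64(2.1)), (555, np.float64(2.8)), (560, np.float64(0.7)), (565, np.float64(1.5)), (570, np.float64(2.3)), (575, np.float64(1.7)), (580, np.float64(1.5)), (585, np.float64(0.8)), (590, np.float64(0.5))]
scene 100 [(505, np.float64(7.3)), (510, np.float64(9.6)), (515, np.float64(9.1)), (520, np.float64(9.7)), (525, np.float64(10.5)), (530, np.float64(6.4)), (535, np.float64(0.7)), (540, np.float64(2.2)), (545, np.float64(2.6)), (550, np.float64(2.9)), (555, np.float64(2.7)), (560, np.float64(0.6)), (570, np.float64(0.5)), (580, np.float64(0.8)), (585, np.float64(-0.6)), (595, np.float64(3.1))]
```

View pics/wrist3.png

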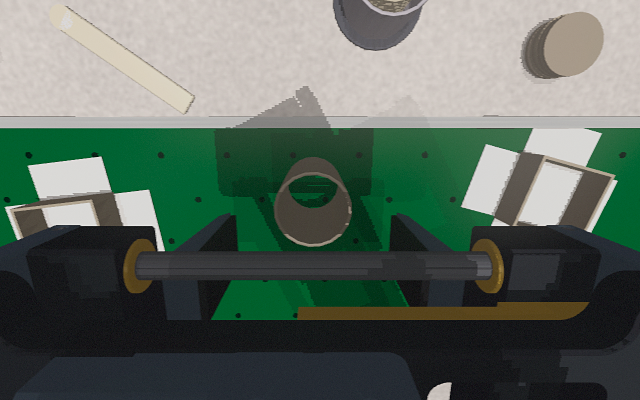

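The wrist view shows the tube mouth at (313,208) between the fingers, with the grey rail along rows 115–127. The rail is about 9 mm high with its outer face at x≈533, so it can serve as a stop for tilting the tube in the grip.

Request:
send_rows(
  steps=[
    [[0.03,-0.01,0.4,0,1],[0,0,0.7,0,1],[0,0,0.7,0,1],[0,0,0.6,0,1],[0,0,0.35,0,1]],
  ],
  squeeze=10,
)

```text
time_s: 13.22
ee_pos: [456.8, 239.5, 70.6]
ee_rot: [179.9, 0.1, -0.0]
force: [0.4, 0.3, -0.3]
gripper_width: 91.1
gripper_force: 0.0
```

Request:
send_rows(
  steps=[
    [[0,0,0.16,0,1],[0,0,0,0,0],[0,0,0,0,0],[0,0,0,0,0],[0,0,0,0,0]],
  ],
)

```text
time_s: 13.63
ee_pos: [458.5, 240.4, 67.3]
ee_rot: [-179.9, -0.2, -0.0]
force: [-0.4, 0.0, -0.6]
gripper_width: 67.1
gripper_force: 0.0
```

Request:
send_rows(
  steps=[
    [[0,0,0,0,0],[0,0,0,0,0],[0,0,0,0,0]],
  ],
)

```text
time_s: 13.88
ee_pos: [458.3, 240.2, 67.1]
ee_rot: [-179.9, -0.1, -0.0]
force: [-0.7, -0.4, 6.3]
gripper_width: 64.5
gripper_force: 10.0
```

Request:
send_rows(
  steps=[
    [[0,0,-0.3,0,0],[0,0,-0.5,0,0],[0,0,-0.5,0,0],[0.2,0.25,-0.2,0,0],[0.45,0.58,0,0,0]],
  ],
)

```text
time_s: 14.3
ee_pos: [484.0, 208.1, 128.0]
ee_rot: [-179.9, -0.2, 0.2]
force: [-0.4, -0.6, 0.2]
gripper_width: 65.1
gripper_force: 10.0
```

Request:
send_rows(
  steps=[
    [[0.55,0.68,0,0,0],[0.55,0.68,0,0,0],[0.5,0.6,0,0,0],[0.4,0.48,0,0,0],[0.28,0.36,0,0,0]],
  ],
)

```text
time_s: 14.72
ee_pos: [576.2, 91.7, 125.2]
ee_rot: [179.9, -0.0, -0.1]
force: [0.4, -0.0, -1.0]
gripper_width: 64.8
gripper_force: 10.0
```

Request:
send_rows(
  steps=[
    [[0,0,0.2,0,0],[0,0,0.4,0,0],[0,0,0.4,0,0],[0,0,0.3,0,0],[0,0,0.15,0,0]],
  ],
)

```text
time_s: 15.13
ee_pos: [572.7, 94.3, 65.3]
ee_rot: [180.0, 0.3, 0.0]
force: [-0.6, -0.9, -0.3]
gripper_width: 65.0
gripper_force: 10.0
```

Request:
send_rows(
  steps=[
    [[0,0,0,0,0],[0,0,0,0,0]],
  ],
)

```text
time_s: 15.3
ee_pos: [574.4, 94.7, 67.6]
ee_rot: [180.0, 0.0, 0.0]
force: [0.5, 0.3, -0.4]
gripper_width: 64.6
gripper_force: 10.0
```

```bash
cat > tl.py <<'E'
from m import *
# axis of held tube from scene cloud + wrist cloud, near grasp point
def tilt(names=('scene','wrist','top'),zmin=None):
    s=env.state(); p=s['ee_pos']; print(p.round(1),s['ee_rot'].round(1),s['gripper_width'].round(1),s['force'].round(1),s['time_s'])
    out={}
    for n in names:
        f=grab(n); W=pts(f); g=f['pixels'].astype(int)
        brown=(g[...,0]-g[...,2]>8)&(g[...,0]-g[...,2]<60)&(g[...,0]<190)
        lo=10 if zmin is None else zmin
        m=(np.abs(W-[p[0],p[1],p[2]+19])<[95,36,95]).all(-1)&(W[...,2]>lo)&brown
        print(n,m.sum()); out[n]=(W[m],np.argwhere(m))
    return p,out
E
python3 - <<'E'
from tl import *
p,o=tilt()
for n,(P,_) in o.items():
    if len(P): print(n,P.min(0).round(1),P.max(0).round(1),circ(P))
f=load('scene'); a=cv2.resize(f['pixels'][130:260,280:440,::-1],None,fx=4,fy=4,interpolation=2); cv2.imwrite('pics/c4.png',a)
E
```

```text
Traceback (most recent call last):
  File "tl.py", line 4, in tilt
    s=env.state(); p=s['ee_pos']; print(p.round(1),s['ee_rot'].round(1),s['gripper_width'].round(1),s['force'].round(1),s['time_s'])
                                                                        ^^^^^^^^^^^^^^^^^^^^^^^^
AttributeError: 'float' object has no attribute 'round'
```

Request:
send_rows(
  steps=[
    [[0,0,0.1,0,0],[-0.2,0,0,0,0],[-0.2,0,0,0,0],[-0.2,0,-0.03,0,0],[-0.2,0,-0.03,0,0]],
  ],
)

```text
time_s: 15.72
ee_pos: [542.6, 94.5, 67.3]
ee_rot: [180.0, -0.1, 0.0]
force: [2.6, -1.0, 0.0]
gripper_width: 64.5
gripper_force: 10.0
```

Request:
send_rows(
  steps=[
    [[-0.2,0,-0.04,0,0],[-0.15,0,-0.04,0,0],[-0.1,0,-0.02,0,0],[0,0,0,0,0]],
  ],
)

```text
time_s: 16.05
ee_pos: [523.5, 94.8, 70.7]
ee_rot: [-180.0, 0.0, -0.0]
force: [-0.1, -0.0, 0.1]
gripper_width: 63.5
gripper_force: 10.0
```

```bash
sed -i "s/s\['gripper_width'\].round(1)/round(s['gripper_width'],1)/" tl.py
python3 - <<'E'
from tl import *
p,o=tilt()
for n,(P,_) in o.items():
    if len(P): print(n,P.min(0).round(1),P.max(0).round(1))
f=load('scene'); a=cv2.resize(f['pixels'][130:260,280:440,::-1],None,fx=4,fy=4,interpolation=2); b=load('wrist')['pixels'][:,:,::-1]
b=cv2.resize(b,(640,400)); 
cv2.imwrite('pics/c4.png',np.vstack([cv2.resize(a,(369,300)),cv2.resize(b[100:],(369,173))]))
E
```

```text
[523.5  94.8  70.7] [-180.    0.   -0.] 63.5 [-0.1 -0.   0.1] 16.05
scene 451
wrist 16454
top 5
scene [506.7  59.1  19.1] [591.8 130.5 184.3]
wrist [494.2  60.2  24.7] [592.3 130.8 180.1]
top [528.2  68.2 107. ] [537.7  71.1 128.1]
```

View pics/c4.png

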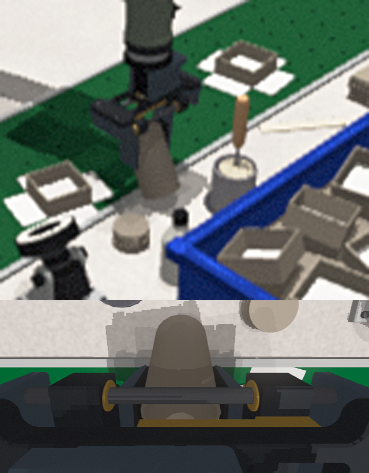

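The picture shows the tube tilted in the grip as intended, leaning back over the rail (top view centre at (158,180), wrist view at (183,350)). Next I'll measure its axis.

```bash
cat > cyl.py <<'E'
from tl import *
from scipy.optimize import least_squares
def cyl(P,p):
    G=np.array([p[0],p[1],p[2]+19])
    def ax(q): 
        a=np.array([-np.sin(q[0]),q[1],np.cos(q[0])]); return a/np.linalg.norm(a)
    def res(q):
        a=ax(q); D=P-(G+[q[2],q[3],0]); D=D-np.outer(D@a,a); return np.linalg.norm(D,axis=1)-32
    r=least_squares(res,[0.5,0,0,0],loss='soft_l1',f_scale=1.0)
    a=ax(r.x); c=G+[r.x[2],r.x[3],0]; e=res(r.x); inl=abs(e)<2.5; t=((P-c)@a)[inl]
    return a,c,np.degrees(r.x[0]),inl.mean(),np.percentile(t,[0.5,99.5]),np.abs(e[inl]).mean()
if __name__=='__main__':
    import sys
    p,o=tilt(('wrist','scene'),zmin=float(sys.argv[1]) if len(sys.argv)>1 else 12)
    for n,(P,ij) in o.items():
        # keep outer surface: near tube region
        r=cyl(P,p); print(n,len(P),'axis',r[0].round(3),'pt@G',r[1].round(1),'tilt',r[2].round(2),'inl',r[3].round(2),'t',r[4].round(1),'err',r[5].round(2))
E
python3 cyl.py
```

```text
[524.2  94.8  70.2] [-1.8e+02  1.0e-01 -0.0e+00] 63.0 [ 0.9 -0.4  1. ] 16.2
wrist 16457
scene 452
wrist 16457 axis [-0.432 -0.001  0.902] pt@G [529.2  95.5  89.2] tilt 25.6 inl 0.81 t [-77.   31.2] err 0.75
scene 452 axis [-0.417  0.012  0.909] pt@G [530.   95.8  89.2] tilt 24.67 inl 0.55 t [-76.2  33.2] err 1.1
```

Request:
send_rows(
  steps=[
    [[-0.1,0,-0.01,0,0],[-0.1,0,-0.01,0,0],[-0.03,0,0,0,0],[0,0,0,0,0],[0,0,0,0,0]],
  ],
)

```text
time_s: 16.72
ee_pos: [515.3, 94.6, 71.2]
ee_rot: [180.0, 0.0, -0.0]
force: [-0.0, -0.1, -0.3]
gripper_width: 62.8
gripper_force: 10.0
```

```bash
python3 cyl.py
```

```text
[515.3  94.6  71.2] [180.   0.  -0.] 62.8 [-0.  -0.1 -0.3] 16.7167
wrist 17616
scene 452
wrist 17616 axis [-0.503 -0.003  0.864] pt@G [521.5  95.3  90.2] tilt 30.17 inl 0.83 t [-76.5  31.5] err 0.81
scene 452 axis [-0.48   0.025  0.877] pt@G [522.8  96.1  90.2] tilt 28.71 inl 0.59 t [-74.5  31. ] err 1.22
```

Request:
send_rows(
  steps=[
    [[-0.05,0,0,0,0],[0,0,0,0,0],[0,0,0,0,0],[0,0,-0.15,0,0],[0,0,-0.3,0,0]],
  ],
  squeeze=16,
)

```text
time_s: 17.23
ee_pos: [511.1, 94.5, 88.1]
ee_rot: [180.0, 0.4, -0.0]
force: [-0.4, -0.3, -0.4]
gripper_width: 62.7
gripper_force: 16.0
```

Request:
send_rows(
  steps=[
    [[0,0,-0.5,0,0],[0,0,-0.5,0,0],[0,0,-0.3,0,0],[0,0,0,0,0],[0,0,0,0,0]],
  ],
)

```text
time_s: 17.65
ee_pos: [512.8, 94.7, 141.3]
ee_rot: [-180.0, 0.0, -0.0]
force: [-1.1, 0.1, -0.9]
gripper_width: 62.7
gripper_force: 16.0
```

```bash
python3 cyl.py 45
```

```text
[512.8  94.7 141.3] [-180.    0.   -0.] 62.7 [-1.1  0.1 -0.9] 17.65
wrist 17590
scene 481
wrist 17590 axis [-0.507 -0.004  0.862] pt@G [519.   95.4 160.3] tilt 30.49 inl 0.83 t [-76.7  31.5] err 0.77
scene 481 axis [-0.49   0.013  0.872] pt@G [519.   95.4 160.3] tilt 29.33 inl 0.57 t [-75.4  49. ] err 1.13
```

Request:
send_rows(
  steps=[
    [[0,0,-0.3,0,0],[0,0,-0.6,0,0],[0,0.1,-0.8,0,0],[0,0.3,-0.7,0,0],[-0.05,0.5,-0.4,0,0]],
  ],
)

```text
time_s: 18.17
ee_pos: [512.2, 59.6, 254.9]
ee_rot: [-179.9, -0.1, 0.1]
force: [0.5, -0.4, 0.1]
gripper_width: 62.8
gripper_force: 16.0
```

Request:
send_rows(
  steps=[
    [[-0.05,0.7,-0.18,0,0],[-0.05,0.8,0,0,0],[-0.04,0.9,0,0,0],[0,0.9,0,0,0],[0,0.8,0,0,0]],
  ],
)

```text
time_s: 18.58
ee_pos: [504.7, -107.0, 259.0]
ee_rot: [-180.0, 0.2, -0.0]
force: [1.0, 0.1, 0.1]
gripper_width: 62.6
gripper_force: 16.0
```

Request:
send_rows(
  steps=[
    [[0,0.7,0,0,0],[0,0.6,0,0,0],[0,0.4,0,0,0],[0,0.2,0,0,0],[0,0.12,0,0,0]],
  ],
)

```text
time_s: 19.0
ee_pos: [505.2, -186.8, 259.0]
ee_rot: [-179.9, 0.2, -0.1]
force: [-1.0, -0.3, -1.1]
gripper_width: 62.8
gripper_force: 16.0
```

Request:
send_rows(
  steps=[
    [[0,0,0,0,0],[0,0,0,0,0],[0,0,0,0,0]],
  ],
)

```text
time_s: 19.25
ee_pos: [505.8, -185.0, 260.2]
ee_rot: [-180.0, 0.0, 0.1]
force: [1.0, -0.2, -1.0]
gripper_width: 62.8
gripper_force: 16.0
```

```bash
cat > fin.py <<'E'
from cyl import *
p,o=tilt(('wrist','scene'),zmin=165)
for n,(P,ij) in o.items():
    r=cyl(P,p); low=r[1]+(r[4][0]-1)*r[0]
    print(n,len(P),'axis',r[0].round(3),'pt@G',r[1].round(1),'tilt',r[2].round(2),'inl',r[3].round(2),'t',r[4].round(1),'low',low.round(1))
    f=load(n); W=pts(f); g=f['pixels'].astype(int)
    m=box(W,(603,-186),60,95,160)&(g.min(-1)>150); Q=W[m]
    if len(Q)<30: print('ring px',len(Q)); continue
    for _ in range(6):
        c=Q.mean(0); nn=np.linalg.svd(Q-c)[2][2]; nn*=np.sign(nn[2]); e=(Q-c)@nn; Q=Q[abs(e)<max(2,1.5*e.std())]
    e1=np.cross(nn,[0,1,0]); e1/=np.linalg.norm(e1); e2=np.cross(nn,e1)
    q=np.c_[(Q-c)@e1,(Q-c)@e2].astype(np.float32); h=cv2.convexHull(q)[:,0]; cc,R=circ(h); (cx,cy),R2=cv2.minEnclosingCircle(h)
    ring=c+cc[0]*e1+cc[1]*e2
    d=low-ring; z=d@nn
    print('  ring',ring.round(1),(c+cx*e1+cy*e2).round(1),R,R2,'n',nn.round(3),len(Q),'dist',z.round(1),'off',(d-z*nn).round(1),'ang',np.degrees(np.arccos(nn@r[0])).round(1))
E
python3 fin.py
python3 - <<'E'
import sys; sys.path.insert(0,'.')
from m import *
a=load('scene')['pixels'][150:290,230:400,::-1]; a=cv2.resize(a,None,fx=3,fy=3,interpolation=2); b=cv2.resize(load('wrist')['pixels'][:,:,::-1],(510,319)[:2])
cv2.imwrite('pics/c5.png',np.vstack([a[:280],b]))
E
```

```text
[ 505.8 -185.   260.2] [-1.8e+02  0.0e+00  1.0e-01] 62.8 [ 1.  -0.2 -1. ] 19.25
wrist 17780
scene 722
wrist 17780 axis [-0.504  0.001  0.864] pt@G [ 512.1 -184.2  279.2] tilt 30.28 inl 0.83 t [-76.4  31.6] low [ 551.2 -184.3  212.3]
  ring [ 600.9 -186.9  124.5] [ 601.3 -187.1  124.8] 42.04878894652355 43.183311462402344 n [-0.519  0.009  0.855] 2922 dist 100.9 off [2.6 1.8 1.6] ang 1.1
scene 722 axis [-0.501  0.012  0.865] pt@G [ 512.7 -184.3  279.2] tilt 30.08 inl 0.69 t [-74.9  33.4] low [ 550.8 -185.2  213.5]
  ring [ 603.1 -185.8  127.8] [ 604.2 -185.5  128.4] 41.68944846091062 43.6251106262207 n [-0.513  0.001  0.858] 80 dist 100.4 off [-0.8  0.5 -0.5] ang 1.0
```

View pics/c5.png

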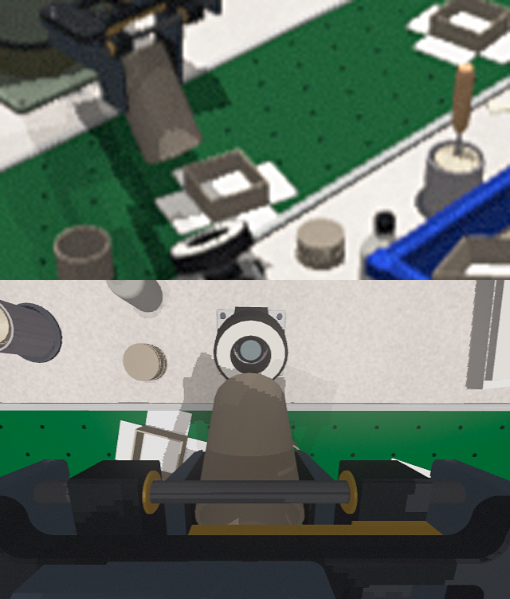

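The picture shows the tube's lower end facing the ring light (wrist view ring at (251,350), tube on the same column) and the brush upright in the pot at (463,95). Two views agree: 100 mm distance, less than 4 mm off the axis, and about 1° of angle error.

```bash
python3 -c "
from workcell import env
print(env.state()['qvel'].round(2)); print(env.job_done())"
```

```text
[-0.01  0.02 -0.12 -0.03 -0.12 -0.08]
the job is handed in; nothing more can be done
None
```

I brushed the tube out twice, stood the brush back in its pot, and handed the job in with the tube held still about 100 mm in front of the ring light, less than 4 mm off the lens axis and about 1° from it; the hand-in returned no verdict.

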